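# Unbolt the fixed leaf of the goldsmith's case and fetch the ring clamp

### The job

One door of the sloping bench case already stands open; the other is still held by its bolt. Draw that bolt fully back, swing the bolted door wide open so that it stands at least square to the sloping front and stays there, then take the wooden ring clamp out from behind it and lay it down gently, flat and wholly on the green pad, and let go. Leave the bolt drawn and do not shift or tip the other loose things on the bench or in the case.

Things in the scene. Friction and masses are not known exactly. Their poses are not given: they have to be found in the camera images.
- case: wooden case fixed to the bench, 360 wide (y), x -100 (low front, towards the robot) to +115 (back); origin on the bench, mid-width; y left, z up, yaw up to 0.15 rad. Two leaves (200 up the slope, 163 wide, 12 thick) lie on its roof, which slopes up 30 degrees from x -100, z 70 to x 73, z 170, then a flat top. Walls 12 mm; inner floor at z 25; no post between the leaves
- rack (a point): middle of the lower front edge of the tool rack that overhangs the back of the case: a 16 mm board over the whole width, from case x +60 back to +115, underside 260 mm above the bench, graver handles on it up to 342 mm. It leaves no room for a vertical tool at the bolt: reach it with the tool leaning back to the robot, about square to the slope
- leaf (a joint): hinge of the bolted (passive) leaf, the one on the left (+y of the case): 0 closed, grows as it opens upward and over to the left, 1.57 square to the slope, stop at 1.95 rad. 0.3 kg; a stiff friction hinge (0.3 N m) holds it wherever it is left; about 4 N at the handle moves it
- active (a joint): hinge of the other leaf (right, -y side), which starts open, at 1.65 to 1.9 rad; same size, hinge and handle, mirrored; may be left as it is. An open leaf stands square to the slope, so its upper front corner overhangs the case front by about 80 mm, some 210 mm above the bench
- bolt (a joint): slide of the bolt on the bolted leaf: 0 fully shot (14 mm past the leaf's upper edge, under a brass keeper); grows as it is drawn down the slope towards the robot, stop at 0.022 m; clears the keeper by 0.012. Starts at 0 to 0.004. Friction 3 N, stays where left. The leaf cannot open until it is clear
- bolt_knob (a point): centre of the top of the bolt's red thumb piece, 12 x 12 mm, standing 34 mm square out of the leaf near its upper free corner, 28 mm left of the case's middle line when shut. Axes: x up the slope, y left, z out of the leaf; moves with bolt and leaf
- leaf_handle (a point): middle of the bolted leaf's dark round bar handle (10 mm thick, 80 mm long up the slope, legs at its ends): on the bar's axis, 40 mm off the leaf's face, 148 mm from the hinge line. Axes: x up the slope, y left along the leaf, z out of its face; they turn with the leaf
- leaf_hinge (a point): point on the bolted leaf's hinge line (which runs up the slope, along this point's x, under the leaf's left edge), level with the middle of the handle; with the leaf shut the handle lies 148 mm towards -y and 52 mm towards +z from it
- clamp: wooden ring clamp lying on the case's floor behind the bolted leaf, roughly along the case's depth: bar 96 mm long (x) x 28 wide (y) x 24 high, a dark wedge sticking out 8 mm more at -x, a dark leather jaw at +x, a brass band round its middle; origin at the centre of its underside; 0.06 to 0.13 kg
- clamp_jaw (a point): centre of the clamp's leather end, 48 mm from its middle, 12 mm above its underside
- clamp_tail (a point): outer end of the clamp's wedge, 56 mm from its middle, 12 mm above its underside
- pad: square green pad fixed on the bench, 130 x 130 mm, 8 mm thick; origin at the centre of its underside. It lies in front of the case to the left or the right; a pale firebrick of 120 x 120 x 22 mm lies on the other side
- doming_block: bystander, brass cube of 50 mm with dimples, inside the case behind the open leaf; origin at its underside
- stone_tin: bystander, aluminium tin, 48 mm across, 30 mm high, inside the case behind the open leaf; origin at its underside
- third_hand: bystander, black stepped round base of 90 mm with a thin stand and arm, about 120 mm high, on the bench; origin at its underside
- pliers: bystander, pliers with red handles lying on the bench, 130 mm long; origin at its underside
- bench_block: bystander, steel plate on a rubber foot, 75 x 75 x 38 mm; origin at its underside
- polish_jar: bystander, amber jar, 56 mm across, 70 mm high; origin at its underside
- hammer: bystander, hammer lying on the bench, about 200 mm long; origin at its underside
Mind the look-alikes: they are no part of the job. There is more than one size of the pad; the one meant has the size given above.

How it is judged:
By the outcome, as a careful person would: the job done as asked, in the order asked, and still so for the second after the job is handed in, with the robot touching nothing.
It also fails if it takes over 64 s, if anything falls off the work surface, if the arm or the gripper's body presses on something with over 40 N, if the wrist force passes 120 N, or if a joint passes its speed limit or range.

### The arm

A 6-joint arm with a two-finger parallel gripper is mounted at the origin on the work surface. World frame = base frame: x ahead of the robot, y to its left, z up, the work surface at z = 0. Lengths are in m, angles in rad, forces in N, time in s.
With the tool pointing down it reaches from about 0.275 to 1 m from the base axis. Payload 8.4 kg.
Tool frame: the origin (TCP) lies at the centre of the arm's flange, where the gripper is bolted on; the fingertips stand 173 mm ahead of it and the grasp point (between the pads) lies 155 mm ahead of it (bot.tips_ahead is the z of the fingertips in the tool frame, in m); z points along the fingers, y is the line along which they close (so a half turn about z gives the same grasp; the last joint's range is limited). The gripper opens to 85 mm and grips with 20 to 120 N. Pads are 22 mm wide; open, the fingers measure 114 mm over their backs; the gripper's body (76 mm by 85 mm) begins 54 mm behind the grasp point. The pads swing forward as they close: fully open they stand 13 mm farther back than shut.
Start: joints at [-1.2, 0.353, 1.633, -0, 1.155, -0.002], TCP at [0.228, -0.582, 0.405] pointing down, gripper open.
Joint ranges: [-2.63, 2.63], [-0.92, 2.1], [0.06, 2.66], [-1.3, 4.44], [0, 2.69], [-3.02, 3.02]. Speed limits (rad/s): [2.22, 2.22, 2.79, 3.14, 3.14, 3.14].

### API

Orientations are given as a unit quaternion [w, x, y, z].
In Python, from plant import state, viewer, job, bot gives the robot as it stands.
- The arm moves only by the tool drive_tool, never from a script. Its arguments are lists of equal length, an entry for each row: "grip": the opening, from 0 (shut) to 1 (fully open); "linear": the shift along the tool's x, y, z in m, a list of three; "rotation": the turn, a rotation vector about the tool's x, y, z in degrees, a list of three. A call has 1 to 8 rows; each row shifts and turns the commanded pose from where the row before left it, along the tool's axes as they then stand; what a row does not reach is not made up. A row lasts 1/12 s, in which the tool goes at most 41.7 mm and 7.16 degrees, less where a joint would pass 70% of its speed; a pose out of reach is approached as far as the arm can. A call with a gripper value outside its range is refused whole. The fingers move at their own pace and stop on an object; "squeeze" is the grip in N (left out, the last holds). Time passes only in rows, so rows that do not move let the fingers close. It gives the time, the measured TCP pose, the force, the opening and the grip force at its end, in the units of the state.
- state(): the state, without advancing time (a new reading comes with each control period).
- viewer.snapshot(name): name is "scene" or "side" or "wrist"; returns the picture (384x512x3 uint8, red, green, blue); there is no depth.
- viewer.camera_info(name): a dict with "fx", "fy", "cx", "cy" (pixels), "xyz" and "attitude" of the camera in the world; the wrist camera has in their place "mount" (4x4, takes a point from camera to tool coordinates, whose origin is the TCP and whose axes are the flange's). Camera axes: x right, y down, z forward; pixel columns grow to the right and rows downward; lengths in m; the calibration is good to about 2 mm. A picture is of the moment at which its call begins: read the wrist's pose just before it. camera_info takes no time and is no camera call.
- job.job_done(): hands the job in; it is judged then, once.
The state is a dict: "time": time; "joint_pos": joint angles; "joint_vel": joint speeds; "joint_efforts": joint torques, N m; "ee_pos": TCP position; "ee_rot": TCP orientation; "ft_force": force on the tool from outside, world axes, zero at the start; "ft_torque": the same for the moment, N m; "gripper_width": opening from 0.0 (shut) to 1.0 (fully open); "gripper_force": force on a finger pad.
Only numpy, scipy, OpenCV 4.12 (cv2) and the standard library are available. Lean on these libraries where they do the work, as an engineer would, in place of code of your own. Each camera call takes 0.05 s, during which the arm holds its last target. There are 200 camera calls.

## Working session

There is one attempt and no reset: what is moved stays moved. The work goes in short steps, Python scripts to look and compute and a tool call to move; the robot and the scene stay as the last step left them, time stands still between calls to the robot, and variables do not carry over. Pictures are saved under pics/ and viewed, at most 12 in all, crops included, and the job is handed in when it is done.

Besides the shell and the picture viewer there is one more tool, called after ">>>" as name(argument=value, ...) on one line, values as JSON. drive_tool: Moves the arm, as the interface text tells. Its arguments: {"type":"object","properties":{"grip":{"type":"array","items":{"type":"number"}},"linear":{"type":"array","items":{"type":"array","items":{"type":"number"}}},"rotation":{"type":"array","items":{"type":"array","items":{"type":"number"}}},"squeeze":{"type":"number"}},"required":["grip","linear","rotation"]}

```bash
mkdir -p pics; ls
python3 - <<'E'
from plant import state, viewer, job, bot
import cv2
print(state())
for n in("scene","side","wrist"):
    i=viewer.snapshot(n); cv2.imwrite(f"pics/{n}0.png",i[:,:,::-1]); print(n,viewer.camera_info(n))
E
```

```text
pics
{'time': 0.0, 'joint_pos': array([-1.20044035e+00,  3.53629839e-01,  1.63416301e+00, -1.46251778e-05,
        1.15523012e+00, -2.36820999e-03]), 'joint_vel': array([-0.00084527,  0.00016928,  0.00032334,  0.00161197,  0.00022803,
        0.00087   ]), 'joint_efforts': array([-4.27034916e-03, -6.05272937e+01, -3.42065978e+01, -2.47791841e-04,
        9.49615322e-03, -2.98455336e-05]), 'ee_pos': array([ 0.22752046, -0.58184303,  0.4039606 ]), 'ee_rot': array([-7.01859977e-04,  9.82683987e-01,  1.85288073e-01, -1.37418133e-04]), 'ft_force': array([-0.21500461, -0.13066227,  0.68985233]), 'ft_torque': array([-0.00433143, -0.0156039 ,  0.05651743]), 'gripper_force': 0.0, 'gripper_width': 0.9965656220960707}
scene {'fx': 361.4933394587082, 'fy': 361.4933394587082, 'cx': 256.8591573237056, 'cy': 188.27412458820498, 'xyz': array([0.60914375, 0.59156707, 1.06519406]), 'attitude': array([-0.01559006,  0.06305476,  0.95589609, -0.28643274])}
side {'fx': 398.7555610373414, 'fy': 398.7555610373414, 'cx': 254.27904545802096, 'cy': 195.56498677966042, 'xyz': array([ 0.42148482, -1.06060992,  0.95941996]), 'attitude': array([-0.44364154,  0.89474027, -0.04884063,  0.01538291])}
wrist {'fx': 273.4819913978959, 'fy': 273.4819913978959, 'cx': 257.93862768711375, 'cy': 188.7497503588257, 'mount': array([[ 4.89019201e-04, -9.44548777e-01, -3.28370780e-01,
         8.51552293e-02],
       [ 9.99999878e-01,  4.41273874e-04,  2.19917386e-04,
         1.29874372e-03],
       [-6.28212520e-05, -3.28370847e-01,  9.44548878e-01,
         3.03397572e-02],
       [ 0.00000000e+00,  0.00000000e+00,  0.00000000e+00,
         1.00000000e+00]])}
```

View pics/scene0.png

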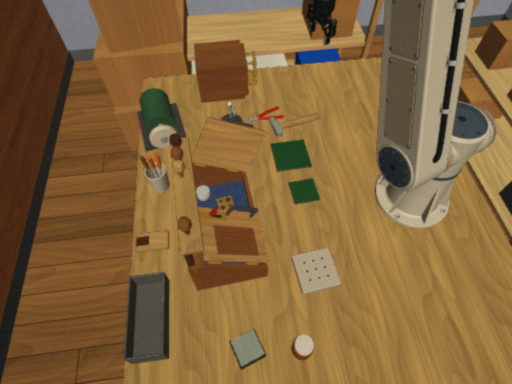

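View pics/side0.png

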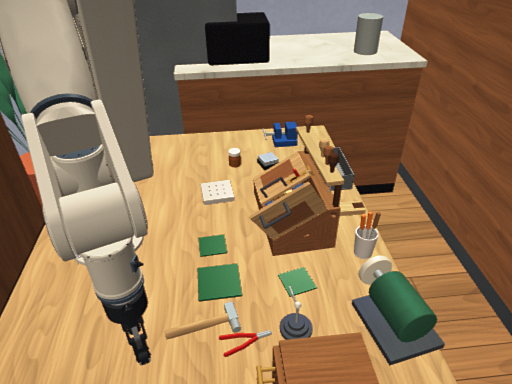

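Scene: the case is at about (230,225). The active leaf is open at (228,145) and the bolted leaf is at (235,240). Green pads are at (290,155) and (304,190), and the side view shows a third at (297,281). The firebrick is at (316,270). Next I measure the pads and take a close crop.

```bash
cat > h.py <<'E'
from plant import state, viewer, job, bot
import numpy as np, cv2
from scipy.spatial.transform import Rotation as R
def rq(q): return R.from_quat(np.roll(q,-1))
def cam(n,s=None):
    c=viewer.camera_info(n)
    if n=="wrist":
        s=s or state(); T=np.eye(4); T[:3,:3]=rq(s["ee_rot"]).as_matrix(); T[:3,3]=s["ee_pos"]
        T=T@c["mount"]; return c,T[:3,:3],T[:3,3]
    return c,rq(c["attitude"]).as_matrix(),np.array(c["xyz"])
def ray(C,u,v):
    c,M,o=C; d=M@np.array([(u-c["cx"])/c["fx"],(v-c["cy"])/c["fy"],1]); return o,d/np.linalg.norm(d)
def onz(C,u,v,z):
    o,d=ray(C,u,v); return o+d*(z-o[2])/d[2]
def proj(C,p):
    c,M,o=C; q=M.T@(np.asarray(p,float)-o); return c["fx"]*q[0]/q[2]+c["cx"],c["fy"]*q[1]/q[2]+c["cy"]
def tri(C1,p1,C2,p2):
    o,d=ray(C1,*p1); a,b=ray(C2,*p2)
    t=np.linalg.lstsq(np.c_[d,-b],a-o,rcond=None)[0]; x=o+t[0]*d; y=a+t[1]*b
    return (x+y)/2,np.linalg.norm(x-y)
E
python3 - <<'E'
from h import *
for n in("scene","side"):
    i=cv2.imread(f"pics/{n}0.png"); C=cam(n); h=cv2.cvtColor(i,cv2.COLOR_BGR2HSV)
    m=cv2.inRange(h,(50,90,30),(90,255,160))
    for c in cv2.findContours(m,0,2)[0]:
        if cv2.contourArea(c)<150: continue
        r=cv2.minAreaRect(np.array([onz(C,*p[0],.008)[:2] for p in c],np.float32)); print(n,cv2.boundingRect(c),np.round(r[0],3),np.round(r[1],3),round(r[2],1))
a=cv2.imread("pics/scene0.png")[100:300,130:290]; b=cv2.imread("pics/side0.png")[110:260,235:375]
cv2.imwrite("pics/m.png",np.hstack([cv2.resize(a,(400,500),interpolation=2),cv2.resize(b,(400,428),interpolation=2)[:428] if 0 else cv2.copyMakeBorder(cv2.resize(b,(400,428),interpolation=2),0,72,0,0,0)]))
E
```

```text
scene (289, 179, 30, 24) [ 0.365 -0.068] [0.085 0.086] 4.2
scene (272, 140, 39, 31) [ 0.382 -0.232] [0.124 0.127] 2.2
scene (141, 89, 34, 43) [ 0.886 -0.548] [0.113 0.239] 11.7
side (279, 273, 36, 23) [ 0.617 -0.263] [0.086 0.087] 13.5
side (370, 272, 66, 70) [ 0.899 -0.377] [0.138 0.228] 11.5
side (198, 264, 44, 37) [ 0.379 -0.235] [0.126 0.13 ] 2.2
side (199, 235, 28, 21) [ 0.363 -0.073] [0.087 0.089] 3.8
side (0, 54, 26, 73) [-0.942  1.549] [0.115 1.383] 26.8
```

View pics/m.png

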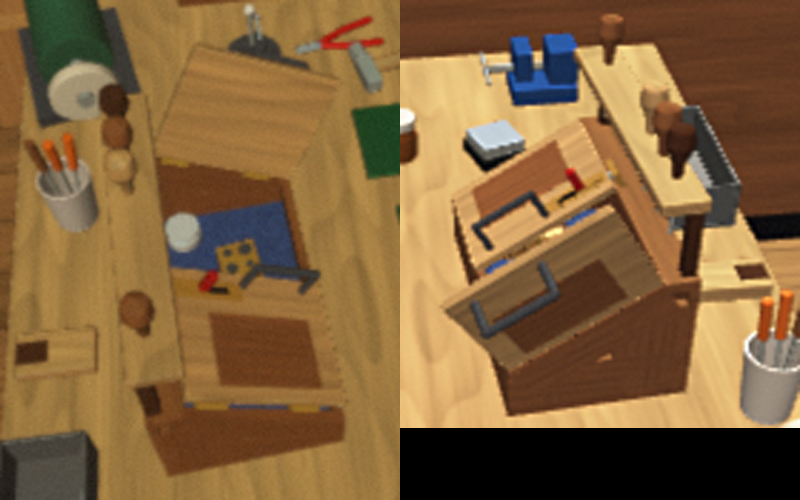

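Candidates for each thing:
- **Bolt knob:** the red piece at crop (210,280), scene (213,212). The red-handled pliers at (267,114) and orange tools at (153,163) are look-alikes.
- **Pad:** the one at scene (291,155) measures 130 mm. The 86 mm pads at scene (304,190) and side (297,281) are decoys.
- **Handle:** the dark bar at scene (240,210). The mirrored bar on the open leaf is the look-alike.

The crop confirms the red thumb piece and the bar are on the bolted leaf.

Run:
```python
from h import *
S,D=cam("scene"),cam("side")
def blob(n,roi,f):
    i=cv2.imread(f"pics/{n}0.png"); h=cv2.cvtColor(i,cv2.COLOR_BGR2HSV); x0,y0,x1,y1=roi
    m=f(h[y0:y1,x0:x1]); k,l,st,c=cv2.connectedComponentsWithStats(m); j=1+np.argmax(st[1:,4]); v,u=np.where(l==j)
    P=np.c_[u+x0,v+y0]; print(n,st[j],P.mean(0),"L",P[P[:,0].argmin()],"R",P[P[:,0].argmax()],"T",P[P[:,1].argmin()],"B",P[P[:,1].argmax()]); return P
red=lambda h:cv2.inRange(h,(0,180,90),(6,255,255))|cv2.inRange(h,(174,180,90),(180,255,255))
dark=lambda h:cv2.inRange(h,(90,10,0),(135,150,110))
a=blob("scene",(203,203,222,222),red);b=blob("side",(288,163,302,182),red)
print(a.tolist(),b.tolist())
print("knob",tri(S,a.mean(0),D,b.mean(0)))
a=blob("scene",(222,202,262,220),dark);b=blob("side",(258,170,292,200),dark)
for n,P in(("scene",a),("side",b)):
  im=np.zeros((384,512),int); im[P[:,1],P[:,0]]=1
  y0,x0=P[:,1].min(),P[:,0].min()
  print(n,x0,y0); print("\n".join("".join(".#"[q] for q in r) for r in im[y0:P[:,1].max()+1,x0:P[:,0].max()+1]))
```

```text
scene [ 7  6  7  7 31] [213.12903226 212.03225806] L [210 214] R [216 209] T [213 209] B [210 215]
side [ 5  6  6  8 25] [295.4  172.36] L [293 169] R [298 174] T [293 169] B [296 176]
[[213, 209], [214, 209], [215, 209], [216, 209], [213, 210], [214, 210], [215, 210], [216, 210], [212, 211], [213, 211], [214, 211], [215, 211], [216, 211], [211, 212], [212, 212], [213, 212], [214, 212], [215, 212], [211, 213], [212, 213], [213, 213], [214, 213], [210, 214], [211, 214], [212, 214], [213, 214], [214, 214], [210, 215], [211, 215], [212, 215], [213, 215]] [[293, 169], [294, 169], [295, 169], [293, 170], [294, 170], [295, 170], [293, 171], [294, 171], [295, 171], [296, 171], [294, 172], [295, 172], [296, 172], [295, 173], [296, 173], [297, 173], [295, 174], [296, 174], [297, 174], [298, 174], [296, 175], [297, 175], [298, 175], [296, 176], [297, 176]]
knob (array([0.67017983, 0.07586954, 0.17877655]), np.float64(0.0028693512476126526))
scene [12  0 15  5 64] [241.09375  203.828125] L [234 202] R [248 206] T [234 202] B [240 206]
side [ 3  8 25 19 38] [272.18421053 184.60526316] L [261 189] R [285 184] T [279 178] B [266 196]
scene 234 202
##############.
##############.
##############.
.#############.
......#########
side 261 178
..................###....
.................##.#....
...............##....#...
.............##.......#..
...........###........##.
..........##...........#.
.........#..............#
.......##................
.....##..................
....#....................
..##.....................
##.......................
#........................
.#.......................
..#......................
...#.....................
...#.....................
....#....................
.....#...................
```

Run:
```python
from h import *
i=cv2.imread("pics/scene0.png")[195:225,200:270]
cv2.imwrite("pics/z.png",cv2.resize(i,None,fx=11,fy=11,interpolation=cv2.INTER_CUBIC))
S,D=cam("scene"),cam("side")
print(tri(S,(215,210),D,(294.3,170.3)))
print(tri(S,(230.8,206.4),D,(280,178.5)),tri(S,(257.2,208.8),D,(261.3,189.7)))
```

```text
(array([0.66483256, 0.07528394, 0.18809544]), np.float64(0.001030361991586939))
(array([0.6164467 , 0.05889698, 0.16922513]), np.float64(0.00863013536935902)) (array([0.54503857, 0.05393557, 0.13075196]), np.float64(0.0023230497646001664))
```

View pics/z.png

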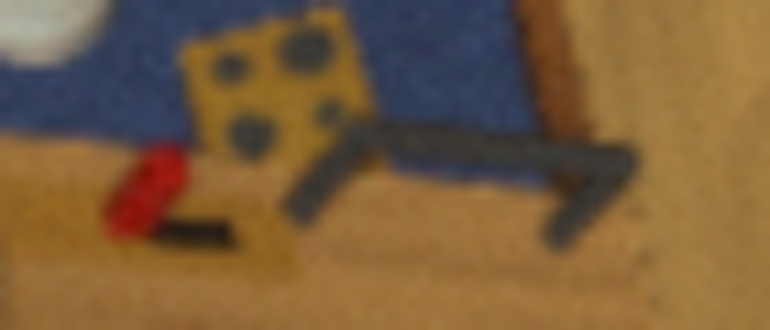

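The zoom shows bar ends at scene (233,207) and (257,209.5). The knob's top is at (215.5,209.5).

Run:
```python
from h import *
S,D=cam("scene"),cam("side")
k,e=tri(S,(215.3,209.5),D,(294.0,169.8))
u,e1=tri(S,(232.6,206.7),D,(280.3,178.3)); l,e2=tri(S,(256.6,209.3),D,(261.0,189.6))
print(k,e,u,e1,l,e2,np.linalg.norm(u-l)); d=u-l; print(np.degrees(np.arctan2(d[1],d[0])),np.degrees(np.arcsin(d[2]/np.linalg.norm(d))))
th=np.arctan2(d[1],d[0])
for th in (0,.05,.1):
  c,s=np.cos(th),np.sin(th); ex=np.array([c,s,0]);ey=np.array([-s,c,0])
  x=ex*.866+np.array([0,0,.5]); z=-ex*.5+np.array([0,0,.866])
  m=(u+l)/2; print(th,[round(float((k-m)@a),4) for a in(x,ey,z)], "O handle", m-(-.0395*ex+.017*ey), "front edge z check", m[2])
```

```text
[0.66369952 0.07513849 0.19037219] 0.001130892142679389 [0.6145144  0.06004426 0.1691611 ] 0.0023713599696115442 [0.54557217 0.05523832 0.13018729] 0.0005426087801628762 0.07934157706522811
3.987622201704949 29.4205028813282
0 [0.0928, 0.0175, -0.0066] O handle [0.61954329 0.04064129 0.14967419] front edge z check 0.14967419240978802
0.05 [0.0935, 0.0133, -0.007] O handle [0.62034357 0.04263671 0.14967419] front edge z check 0.14967419240978802
0.1 [0.0939, 0.0091, -0.0072] O handle [0.62104312 0.04466964 0.14967419] front edge z check 0.14967419240978802
```

>>> drive_tool(grip=[1, 1, 1, 1, 1, 1, 1, 1], linear=[[0.024, -0.032, -0.003], [0.024, -0.032, -0.003], [0.024, -0.032, -0.003], [0.024, -0.032, -0.003], [0.024, -0.032, -0.003], [0.024, -0.032, -0.003], [0.024, -0.032, -0.003], [0.024, -0.032, -0.003]], rotation=[[0, 0, 0], [0, 0, 0], [0, 0, 0], [0, 0, 0], [0, 0, 0], [0, 0, 0], [0, 0, 0], [0, 0, 0]])

```text
time: 0.82
ee_pos: [0.3131, -0.2719, 0.4287]
ee_rot: [-0.0, 0.983, 0.185, 0.0]
ft_force: [2.3, 0.8, 0.6]
gripper_width: 1.0
gripper_force: 0.0
```

>>> drive_tool(grip=[1, 1, 1, 1, 1, 1, 1, 1], linear=[[0.024, -0.032, -0.003], [0.024, -0.032, -0.003], [0.024, -0.032, -0.003], [0.024, -0.032, -0.003], [0.024, -0.032, -0.003], [0.024, -0.032, -0.003], [0.024, -0.032, -0.003], [0.024, -0.032, -0.003]], rotation=[[0, 0, 0], [0, 0, 0], [0, 0, 0], [0, 0, 0], [0, 0, 0], [0, 0, 0], [0, 0, 0], [0, 0, 0]])

```text
time: 1.48
ee_pos: [0.3986, 0.0367, 0.453]
ee_rot: [0.0, 0.983, 0.185, 0.0]
ft_force: [1.9, -1.0, -0.0]
gripper_width: 0.998
gripper_force: 0.0
```

>>> drive_tool(grip=[1, 1, 1, 1, 1, 1, 1, 1], linear=[[0, 0, 0], [0, 0, 0], [0, 0, 0], [0, 0, 0], [0, 0, 0], [0, 0, 0], [0, 0, 0], [0, 0, 0]], rotation=[[0, 0, -7], [0, 0, -7], [0, 0, -7], [0, 0, -7], [0, 0, -7], [0, 0, -7], [0, 0, -7], [0, 0, -7]])

```text
time: 2.15
ee_pos: [0.3986, 0.0346, 0.4526]
ee_rot: [-0.0, 0.779, 0.627, -0.0]
ft_force: [0.4, 0.4, 0.3]
gripper_width: 1.001
gripper_force: 0.0
```

>>> drive_tool(grip=[1, 1, 1, 1, 1, 1, 1, 1], linear=[[0, 0, 0], [0, 0, 0], [0, 0, 0], [0, 0, 0], [0, 0, 0], [0, 0, 0], [0, 0, 0], [0, 0, 0]], rotation=[[0, 0, -7], [0, 0, -7], [0, 0, -7], [0, 0, -7], [0, 0, -7], [0, 0, -7], [0, 0, -7], [0, 0, -7]])

```text
time: 2.82
ee_pos: [0.3986, 0.0346, 0.4525]
ee_rot: [-0.0, 0.393, 0.92, -0.0]
ft_force: [0.4, -0.4, -0.4]
gripper_width: 0.997
gripper_force: 0.0
```

>>> drive_tool(grip=[1, 1, 1, 1, 1, 1, 1, 1], linear=[[0, 0, 0], [0, 0, 0], [0, 0, 0], [0, 0, 0], [0, 0, 0], [0, 0, 0], [0, 0, 0], [0, 0, 0]], rotation=[[0, 0, -7], [0, 0, -7], [0, 0, -7], [0, 0, -7], [0, 0, -7], [0, 0, -7], [0, 0, -7], [0, 0, 0]])

```text
time: 3.48
ee_pos: [0.3987, 0.0346, 0.4526]
ee_rot: [-0.0, -0.023, 1.0, -0.0]
ft_force: [0.6, 0.9, -0.2]
gripper_width: 1.0
gripper_force: 0.0
```

```bash
cat >> h.py <<'E'
th=.07; c_,s_=np.cos(th),np.sin(th); EX=np.array([c_,s_,0]);EY=np.array([-s_,c_,0])
XS=EX*.866+np.array([0,0,.5]); N=-EX*.5+np.array([0,0,.866])
Rn=np.c_[-XS,EY,-N]            # tool square to the slope, camera to the robot
def tilt(phi,Rb=None): return (Rn if Rb is None else Rb)@R.from_rotvec([phi,0,0]).as_matrix()
def delta(p,Rt,s=None):
    s=s or state(); M=rq(s["ee_rot"]).as_matrix()
    r=R.from_matrix(M.T@Rt).as_rotvec(degrees=True); l0=M.T@(p-s["ee_pos"]); l1=np.asarray(Rt).T@(p-s["ee_pos"])
    print("t",round(s["time"],2),"rotdeg",r.round(2),"lin now",l0.round(4),"lin after rot",l1.round(4),"F",s["ft_force"].round(1),"w",round(s["gripper_width"],3),"pos",s["ee_pos"].round(4),"q",s["joint_pos"].round(2))
E
python3 - <<'E'
from h import *
k=np.array([.6637,.0751,.1904]); delta(k+N*.245,Rn)
E
```

```text
t 3.48 rotdeg [ -0.35 -30.01  -1.29] lin now [-0.1442  0.0252  0.05  ] lin after rot [-0.1003  0.0218  0.1157] F [ 0.6  0.9 -0.2] w 1.0 pos [0.3987 0.0346 0.4526] q [ 0.08 -0.06  2.02  0.    1.19 -1.53]
```

>>> drive_tool(grip=[1, 1, 1, 1, 1, 1, 1, 1], linear=[[0, 0, 0], [0, 0, 0], [0, 0, 0], [0, 0, 0], [0, 0, 0], [-0.033, 0.007, 0.025], [-0.033, 0.007, 0.025], [-0.034, 0.007, 0.025]], rotation=[[0, 0, -1.3], [0, -7, 0], [0, -7, 0], [0, -7, 0], [0, -7, 0], [0, -2, 0], [0, 0, 0], [0, 0, 0]])

```text
time: 4.15
ee_pos: [0.52, 0.0634, 0.437]
ee_rot: [0.26, -0.029, 0.965, 0.009]
ft_force: [0.4, -0.1, 0.9]
gripper_width: 0.999
gripper_force: 0.0
```

Run:
```python
from h import *
k=np.array([.6637,.0751,.1904]); s=state(); delta(k+N*.145,Rn,s); C=cam("wrist",s)
i=viewer.snapshot("wrist")[:,:,::-1].copy(); cv2.imwrite("pics/w1.png",i)
print("pred knob",proj(C,k)); cv2.circle(i,tuple(int(a) for a in proj(C,k)),4,(255,255,0),1); cv2.imwrite("pics/w1a.png",cv2.resize(i,(768,576)))
```

```text
t 4.15 rotdeg [-0.17  0.13 -0.52] lin now [-0.0012  0.0021  0.1406] lin after rot [-0.0016  0.0016  0.1406] F [ 0.4 -0.1  0.9] w 0.999 pos [0.52   0.0634 0.437 ] q [ 0.13  0.05  2.   -0.06  0.57 -1.46]
pred knob (np.float64(261.50605259700404), np.float64(185.20227095766586))
```

View pics/w1a.png

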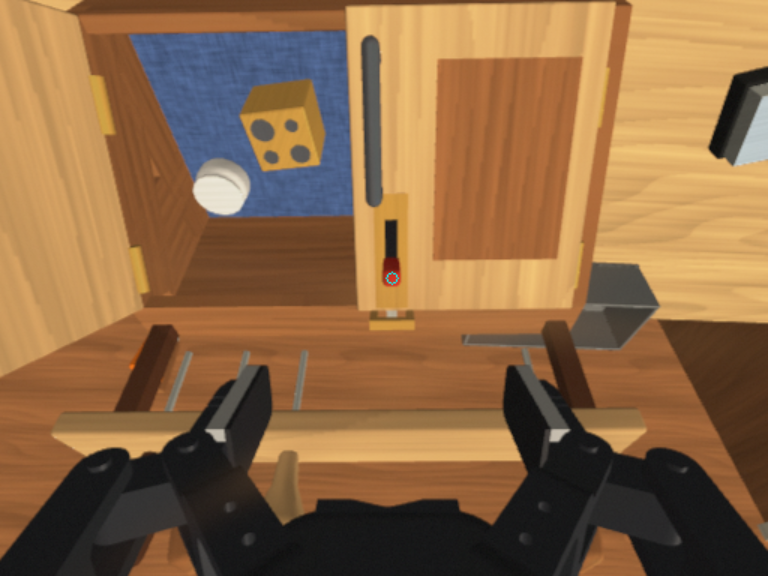

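The wrist view shows the knob at (391,278), exactly where predicted, and the orientation is square. The keeper is at (392,321) and the bar at (373,120). I'll descend and grip the knob.

>>> drive_tool(grip=[0.6, 0.6, 0.6, 0.6, 0.6, 0.6, 0.6, 0.6], linear=[[-0.001, 0.002, 0.03], [0, 0, 0.03], [0, 0, 0.03], [0, 0, 0.02], [0, 0, 0.01], [0, 0, 0.01], [0, 0, 0.008], [0, 0, 0]], rotation=[[0, 0, -0.5], [0, 0, 0], [0, 0, 0], [0, 0, 0], [0, 0, 0], [0, 0, 0], [0, 0, 0], [0, 0, 0]])

```text
time: 4.87
ee_pos: [0.5892, 0.0695, 0.3169]
ee_rot: [0.258, -0.035, 0.965, 0.007]
ft_force: [0.1, 0.4, 0.3]
gripper_width: 0.599
gripper_force: 0.0
```

>>> drive_tool(grip=[0, 0, 0, 0, 0, 0, 0, 0], linear=[[0, 0, 0], [0, 0, 0], [0, 0, 0], [0, 0, 0], [0, 0, 0], [0, 0, 0], [0, 0, 0], [0, 0, 0]], rotation=[[0, 0, 0], [0, 0, 0], [0, 0, 0], [0, 0, 0], [0, 0, 0], [0, 0, 0], [0, 0, 0], [0, 0, 0]], squeeze=30)

```text
time: 5.53
ee_pos: [0.5889, 0.0701, 0.3186]
ee_rot: [0.26, -0.035, 0.965, 0.008]
ft_force: [-2.9, 4.6, 3.9]
gripper_width: 0.129
gripper_force: 33.1
```

>>> drive_tool(grip=[0, 0, 0, 0, 0, 0, 0, 0], linear=[[0.003, 0, 0], [0.003, 0, 0], [0.003, 0, 0], [0.003, 0, 0], [0.003, 0, 0], [0.003, 0, 0], [0.003, 0, 0], [0, 0, 0]], rotation=[[0, 0, 0], [0, 0, 0], [0, 0, 0], [0, 0, 0], [0, 0, 0], [0, 0, 0], [0, 0, 0], [0, 0, 0]])

```text
time: 6.2
ee_pos: [0.5712, 0.0688, 0.3085]
ee_rot: [0.261, -0.035, 0.965, 0.008]
ft_force: [-1.1, 5.9, 5.7]
gripper_width: 0.128
gripper_force: 33.1
```

>>> drive_tool(grip=[0, 0, 0], linear=[[0.001, 0, 0], [0.001, 0, 0], [0, 0, 0]], rotation=[[0, 0, 0], [0, 0, 0], [0, 0, 0]])

```text
time: 6.45
ee_pos: [0.5707, 0.0687, 0.3082]
ee_rot: [0.262, -0.035, 0.964, 0.008]
ft_force: [4.9, 5.7, 3.8]
gripper_width: 0.134
gripper_force: 32.4
```

>>> drive_tool(grip=[0.4, 0.4, 0.4, 0.4, 0.4, 0.4, 0.4], linear=[[0, 0, 0], [0, 0, 0], [0, 0, -0.01], [0, 0, -0.03], [0, 0, -0.03], [0, 0, -0.03], [0, 0, 0]], rotation=[[0, 0, 0], [0, 0, 0], [0, 0, 0], [0, 0, 0], [0, 0, 0], [0, 0, 0], [0, 0, 0]])

```text
time: 7.03
ee_pos: [0.5179, 0.0647, 0.3974]
ee_rot: [0.261, -0.035, 0.965, 0.007]
ft_force: [2.4, -0.1, 1.3]
gripper_width: 0.402
gripper_force: 0.0
```

Run:
```python
from h import *
s=state(); C=cam("wrist",s); i=viewer.snapshot("wrist")[:,:,::-1].copy(); cv2.imwrite("pics/w2.png",i)
h=cv2.cvtColor(i,cv2.COLOR_BGR2HSV)
m=cv2.inRange(h,(0,180,60),(6,255,255))|cv2.inRange(h,(174,180,60),(180,255,255))
k,l,st,c=cv2.connectedComponentsWithStats(m); j=1+np.argmax(st[1:,4]); print(st[j],c[j])
hd=np.array([.580,.0576,.1497]); k=np.array([.6637,.0751,.1904])
for d in(0,.018,.022): print(d,proj(C,k-XS*d),proj(C,k-XS*d-.03*N))
# handle: dark bar line
g=cv2.inRange(h,(0,0,20),(180,110,95)); k_,l,st,c=cv2.connectedComponentsWithStats(g)
for q in range(1,k_):
    if st[q,4]>150: print(st[q],c[q])
print("handle pred",[proj(C,hd+XS*a) for a in(-.04,0,.04)])
delta(hd+N*.155,Rn,s)
cv2.imwrite("pics/w2a.png",cv2.resize(i,(768,576)))
```

```text
[254 193  12  11 126] [259.36507937 197.92857143]
0 (np.float64(260.02925750209386), np.float64(219.0505862083193)) (np.float64(259.8983350427088), np.float64(205.88486841402187))
0.018 (np.float64(260.15878587763336), np.float64(200.28764950717976)) (np.float64(260.0111486931934), np.float64(188.82133727203208))
0.022 (np.float64(260.18845930748495), np.float64(195.9892810323877)) (np.float64(260.03691019654497), np.float64(184.92480336132635))
[239  47  14 123 691] [243.30535456 102.76845152]
[486  77  26  53 724] [501.04834254 107.36740331]
[404 193  42  31 773] [423.28072445 207.09055627]
[388 225  55  26 843] [413.93475682 237.05456702]
[   16   232   484   152 32401] [257.58649424 335.35181013]
handle pred [(np.float64(244.7921906078874), np.float64(51.35005325785568)), (np.float64(245.44262353204041), np.float64(110.30767214454235)), (np.float64(246.01423608429056), np.float64(162.1207242748524))]
t 7.03 rotdeg [-0.16  0.31  0.18] lin now [ 0.0712 -0.0109  0.0898] lin after rot [ 0.0707 -0.0114  0.0902] F [ 2.4 -0.1  1.3] w 0.402 pos [0.5179 0.0647 0.3974] q [ 0.13  0.09  2.05 -0.08  0.47 -1.45]
```

View pics/w2a.png

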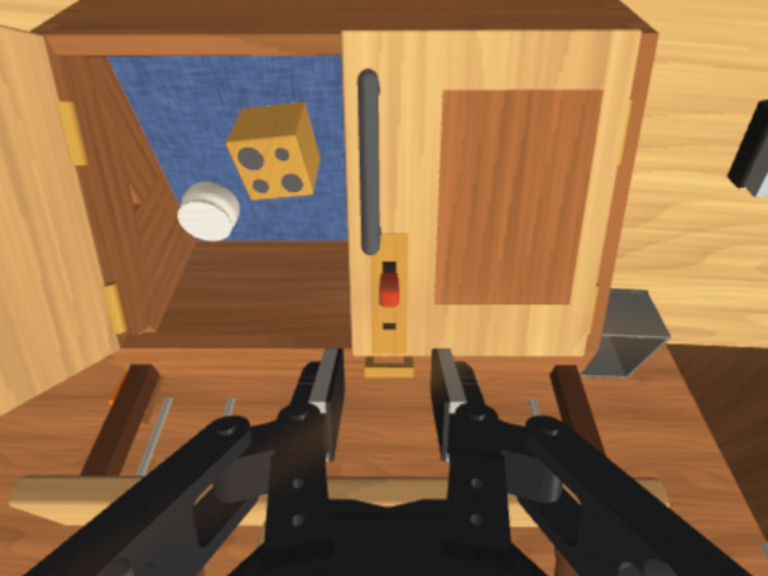

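The bolt now sits at (389,292), drawn about 20 mm. I'm not sure it is at its stop, so I'll re-grip and pull once more.

>>> drive_tool(grip=[0.4, 0.4, 0.4, 0.4, 0, 0, 0, 0], linear=[[0, 0, 0.04], [0, 0, 0.04], [0, 0, 0.02], [0, 0, 0], [0, 0, 0], [0, 0, 0], [0, 0, 0], [0, 0, 0]], rotation=[[0, 0, 0], [0, 0, 0], [0, 0, 0], [0, 0, 0], [0, 0, 0], [0, 0, 0], [0, 0, 0], [0, 0, 0]], squeeze=60)

```text
time: 7.75
ee_pos: [0.5683, 0.0686, 0.3068]
ee_rot: [0.259, -0.035, 0.965, 0.007]
ft_force: [0.2, 5.7, -7.2]
gripper_width: 0.126
gripper_force: 60.0
```

>>> drive_tool(grip=[0, 0, 0, 0], linear=[[0.001, 0, 0], [0.001, 0, 0], [0.001, 0, 0], [0, 0, 0]], rotation=[[0, 0, 0], [0, 0, 0], [0, 0, 0], [0, 0, 0]])

```text
time: 8.08
ee_pos: [0.567, 0.0685, 0.3066]
ee_rot: [0.261, -0.035, 0.965, 0.008]
ft_force: [6.2, 6.9, -4.2]
gripper_width: 0.13
gripper_force: 59.8
```

>>> drive_tool(grip=[0, 0, 0, 0], linear=[[0.001, 0, 0], [0.001, 0, 0], [0.001, 0, 0], [0, 0, 0]], rotation=[[0, 0, 0], [0, 0, 0], [0, 0, 0], [0, 0, 0]])

```text
time: 8.42
ee_pos: [0.5659, 0.0685, 0.3065]
ee_rot: [0.263, -0.035, 0.964, 0.008]
ft_force: [11.0, 6.6, -2.0]
gripper_width: 0.127
gripper_force: 59.8
```

>>> drive_tool(grip=[0.5, 0.5, 0.5, 0.5, 0.5, 0.5, 0.5], linear=[[-0.005, 0, 0], [0, 0, 0], [0, 0, -0.01], [0, 0, -0.03], [0, 0, -0.03], [0, 0, -0.03], [0, 0, 0]], rotation=[[0, 0, 0], [0, 0, 0], [0, 0, 0], [0, 0, 0], [0, 0, 0], [0, 0, 0], [0, 0, 0]])

```text
time: 9.0
ee_pos: [0.5169, 0.0647, 0.3973]
ee_rot: [0.262, -0.035, 0.964, 0.007]
ft_force: [0.6, -0.7, 0.8]
gripper_width: 0.496
gripper_force: 0.0
```

Run:
```python
from h import *
hd=np.array([.580,.0576,.1497])-.0015*EY
delta(hd+N*.153,Rn)
```

```text
t 9.0 rotdeg [-0.15  0.35  0.18] lin now [ 0.0703 -0.0125  0.0923] lin after rot [ 0.0697 -0.013   0.0927] F [ 0.6 -0.7  0.8] w 0.496 pos [0.5169 0.0647 0.3973] q [ 0.13  0.09  2.05 -0.08  0.47 -1.45]
```

Run:
```python
from h import *
s=state(); C=cam("wrist",s); i=viewer.snapshot("wrist")[:,:,::-1]; h=cv2.cvtColor(i,cv2.COLOR_BGR2HSV)
m=cv2.inRange(h,(0,180,60),(6,255,255))|cv2.inRange(h,(174,180,60),(180,255,255))
k,l,st,c=cv2.connectedComponentsWithStats(m); j=1+np.argmax(st[1:,4]); print(st[j],c[j])
k=np.array([.6637,.0751,.1904])
for d in(0,.018,.022): print(d,proj(C,k-XS*d))
```

```text
[254 195  12  11 113] [259.87610619 199.52212389]
0 (np.float64(259.9140792035935), np.float64(219.58493437015147))
0.018 (np.float64(260.04021137218894), np.float64(200.8996394026352))
0.022 (np.float64(260.0691059067542), np.float64(196.6191857537917))
```

>>> drive_tool(grip=[0.5, 0.5, 0.5, 0.5, 0.5, 0.5, 0.5, 0.5], linear=[[0.035, -0.007, 0], [0.035, -0.006, 0], [0, 0, 0.03], [0, 0, 0.03], [0, 0, 0.02], [0, 0, 0.008], [0, 0, 0.005], [0, 0, 0]], rotation=[[0, 0, 0], [0, 0, 0], [0, 0, 0], [0, 0, 0], [0, 0, 0], [0, 0, 0], [0, 0, 0], [0, 0, 0]])

```text
time: 9.72
ee_pos: [0.5051, 0.0503, 0.2759]
ee_rot: [0.258, -0.035, 0.966, 0.007]
ft_force: [-0.6, -0.1, 0.5]
gripper_width: 0.497
gripper_force: 0.0
```

>>> drive_tool(grip=[0, 0, 0, 0, 0, 0, 0], linear=[[0, 0, 0], [0, 0, 0], [0, 0, 0], [0, 0, 0], [0, 0, 0], [0, 0, 0], [0, 0, 0]], rotation=[[0, 0, 0], [0, 0, 0], [0, 0, 0], [0, 0, 0], [0, 0, 0], [0, 0, 0], [0, 0, 0]], squeeze=25)

```text
time: 10.3
ee_pos: [0.5051, 0.0533, 0.2771]
ee_rot: [0.26, -0.037, 0.965, 0.009]
ft_force: [4.1, 37.1, -12.5]
gripper_width: 0.105
gripper_force: 24.2
```

>>> drive_tool(grip=[0, 0, 0], linear=[[0, 0.003, 0], [0, 0, 0], [0, 0, 0]], rotation=[[0, 0, 0], [0, 0, 0], [0, 0, 0]])

```text
time: 10.55
ee_pos: [0.5049, 0.0542, 0.2774]
ee_rot: [0.259, -0.036, 0.965, 0.008]
ft_force: [1.1, 11.5, -3.9]
gripper_width: 0.108
gripper_force: 25.6
```

Run:
```python
from h import *
# bar centre rel. hinge in (EY,N): (-.148,.052); path of bar and tool with tool turn a=phi/2
r0=np.array([-.148,.052]); n=15
prev=None
s=state()
print(s["ee_pos"],s["ft_force"])
for i in range(n+1):
    phi=np.radians(102)*i/n; a=phi*.5
    c,q=np.cos(phi),np.sin(phi)
    # opening: rotation about -XS by phi : EY-> -N ... N->EY
    b=np.array([r0[0]*c+r0[1]*q, -r0[0]*q+r0[1]*c])
    zt=np.array([-np.sin(a),-np.cos(a)])   # tool z in (EY,N)
    yt=np.array([np.cos(a),-np.sin(a)])
    p=b-zt*.153
    if prev is not None:
        d=p-prev[0]; print(i,round(np.degrees(phi),1),"y,z",(d@prev[1]).round(4),(d@prev[2]).round(4),"rot",round(np.degrees(a-prev[3]),2))
    prev=(p,yt,zt,a)
```

```text
[0.50491726 0.05421683 0.27738649] [ 1.1089215  11.51636659 -3.85261652]
1 6.8 y,z 0.0163 -0.0169 rot 3.4
2 13.6 y,z 0.0173 -0.0164 rot 3.4
3 20.4 y,z 0.0183 -0.0159 rot 3.4
4 27.2 y,z 0.0192 -0.0153 rot 3.4
5 34.0 y,z 0.0201 -0.0147 rot 3.4
6 40.8 y,z 0.021 -0.014 rot 3.4
7 47.6 y,z 0.0218 -0.0133 rot 3.4
8 54.4 y,z 0.0226 -0.0125 rot 3.4
9 61.2 y,z 0.0233 -0.0117 rot 3.4
10 68.0 y,z 0.024 -0.0108 rot 3.4
11 74.8 y,z 0.0246 -0.0099 rot 3.4
12 81.6 y,z 0.0252 -0.009 rot 3.4
13 88.4 y,z 0.0257 -0.008 rot 3.4
14 95.2 y,z 0.0262 -0.007 rot 3.4
15 102.0 y,z 0.0266 -0.006 rot 3.4
```

>>> drive_tool(grip=[0, 0, 0, 0, 0, 0, 0, 0], linear=[[0, 0.0088, -0.0086], [0, 0.0085, -0.0084], [0, 0.0086, -0.0083], [0, 0.0088, -0.0082], [0, 0.009, -0.008], [0, 0.0093, -0.0079], [0, 0.0095, -0.0077], [0, 0.0097, -0.0076]], rotation=[[1.7, 0, 0], [1.7, 0, 0], [1.7, 0, 0], [1.7, 0, 0], [1.7, 0, 0], [1.7, 0, 0], [1.7, 0, 0], [1.7, 0, 0]])

```text
time: 11.22
ee_pos: [0.4719, 0.1248, 0.3256]
ee_rot: [0.261, -0.004, 0.96, -0.106]
ft_force: [-2.3, -16.6, 9.2]
gripper_width: 0.105
gripper_force: 26.6
```

>>> drive_tool(grip=[0, 0, 0, 0, 0, 0, 0, 0], linear=[[0, 0.0095, -0.0076], [0, 0.0095, -0.0075], [0, 0.01, -0.0072], [0, 0.01, -0.007], [0, 0.0107, -0.0068], [0, 0.0109, -0.0067], [0, 0.0112, -0.0064], [0, 0.0114, -0.0062]], rotation=[[1.7, 0, 0], [1.7, 0, 0], [1.7, 0, 0], [1.7, 0, 0], [1.7, 0, 0], [1.7, 0, 0], [1.7, 0, 0], [1.7, 0, 0]])

```text
time: 11.88
ee_pos: [0.4521, 0.2193, 0.3477]
ee_rot: [0.26, 0.028, 0.94, -0.221]
ft_force: [-12.3, -14.2, 25.4]
gripper_width: 0.107
gripper_force: 27.5
```

```bash
cat >> h.py <<'E'
def bar(s=None):
    s=s or state(); M=rq(s["ee_rot"]).as_matrix(); b=s["ee_pos"]+M[:,2]*.153
    hd=np.array([.580,.0576,.1497]); H=hd+.148*EY-.052*N
    r=b-H; y,n=r@EY,r@N
    print("rel",(r@XS).round(4),y.round(4),n.round(4),"rad",np.hypot(y,n).round(4),"phi",np.degrees(np.arctan2(n,-y)-np.arctan2(.052,.148)).round(1),"F tool",(M.T@s["ft_force"]).round(1),"tilt",R.from_matrix(Rn.T@M).as_rotvec(degrees=True).round(1))
E
python3 -c "
from h import *
bar()"
```

```text
rel -0.0015 -0.0483 0.1458 rad 0.1536 phi 52.3 F tool [ -1.2 -25.  -19.3] tilt [27.5 -0.  -0.1]
```

>>> drive_tool(grip=[0, 0, 0, 0, 0, 0, 0, 0], linear=[[0, -0.0025, -0.0025], [0, 0.0116, -0.006], [0, 0.0117, -0.0058], [0, 0.0119, -0.0056], [0, 0.012, -0.0054], [0, 0.0122, -0.005], [0, 0.0123, -0.005], [0, 0.0125, -0.0047]], rotation=[[0, 0, 0], [1.7, 0, 0], [1.7, 0, 0], [1.7, 0, 0], [1.7, 0, 0], [1.7, 0, 0], [1.7, 0, 0], [1.7, 0, 0]])

```text
time: 12.55
ee_pos: [0.4504, 0.3112, 0.3388]
ee_rot: [0.255, 0.053, 0.913, -0.314]
ft_force: [-8.4, -2.4, 14.3]
gripper_width: 0.104
gripper_force: 27.6
```

```bash
python3 -c "
from h import *
bar()"
```

```text
rel -0.0018 0.0179 0.1525 rad 0.1536 phi 77.3 F tool [  0.3 -11.9 -11.9] tilt [39.  -0.  -0.1]
```

>>> drive_tool(grip=[0, 0, 0, 0, 0, 0, 0, 0], linear=[[0, 0.0118, -0.0058], [0, 0.0126, -0.0044], [0, 0.0127, -0.0042], [0, 0.0128, -0.004], [0, 0.013, -0.0037], [0, 0.0131, -0.0035], [0, 0.0132, -0.0032], [0, 0.0133, -0.003]], rotation=[[1.7, 0, 0], [1.7, 0, 0], [1.7, 0, 0], [1.7, 0, 0], [1.7, 0, 0], [1.7, 0, 0], [1.7, 0, 0], [1.7, 0, 0]])

```text
time: 13.22
ee_pos: [0.4687, 0.4079, 0.2948]
ee_rot: [0.247, 0.082, 0.87, -0.418]
ft_force: [2.1, -3.4, 0.5]
gripper_width: 0.102
gripper_force: 25.9
```

```bash
python3 -c "
from h import *
bar()"
```

```text
rel -0.0022 0.088 0.1275 rad 0.155 phi 105.3 F tool [-1.8 -1.8  3.2] tilt [52.4 -0.  -0.2]
```

>>> drive_tool(grip=[0.25, 0.25, 0.25, 0.25, 0.25, 0.25, 0.25, 0.25], linear=[[0, 0, 0], [0, 0, 0], [0, 0, 0], [0, 0, -0.01], [0, 0, -0.02], [0, 0, -0.03], [0, 0, -0.04], [0, 0, -0.04]], rotation=[[0, 0, 0], [0, 0, 0], [0, 0, 0], [0, 0, 0], [0, 0, 0], [0, 0, 0], [0, 0, 0], [0, 0, 0]])

```text
time: 13.88
ee_pos: [0.4171, 0.5155, 0.3697]
ee_rot: [0.247, 0.082, 0.871, -0.418]
ft_force: [0.6, 0.1, 0.3]
gripper_width: 0.249
gripper_force: 0.0
```

Run:
```python
from h import *
Rd=np.c_[-EX,EY,[0,0,-1]]
i=viewer.snapshot("scene")[:,:,::-1][100:310,130:340]; j=viewer.snapshot("side")[:,:,::-1][100:270,220:390]
cv2.imwrite("pics/m2.png",np.hstack([cv2.resize(i,(400,400),interpolation=2),cv2.resize(j,(400,400),interpolation=2)]))
delta(np.array([.50,.10,.46]),Rd)
```

```text
t 13.98 rotdeg [-50.67  28.12 -13.46] lin now [-0.0896 -0.3001  0.3039] lin after rot [-0.0545 -0.424  -0.0874] F [ 0.5  0.5 -0.1] w 0.252 pos [0.416  0.5192 0.3726] q [ 1.07  0.63  1.45 -0.77  1.74 -0.17]
```

View pics/m2.png

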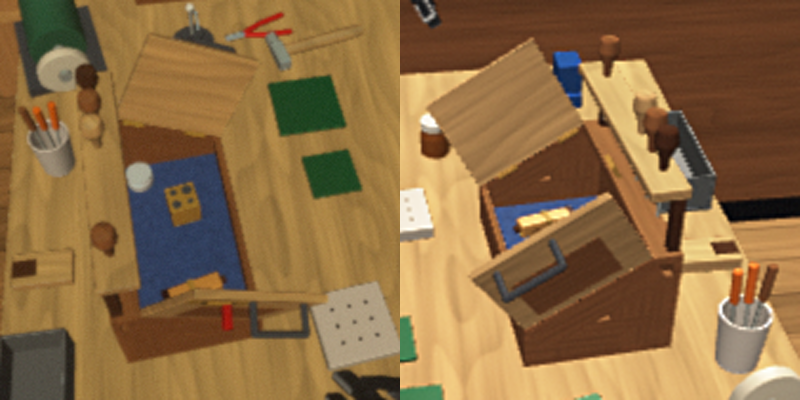

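The left leaf now stands past square and holds by itself. The clamp is visible beside it at crop (195,287), on the blue floor. Next I move over it for a look.

>>> drive_tool(grip=[0.25, 0.25, 0.25, 0.25, 0.25, 0.25, 0.25, 0.25], linear=[[0, 0, 0], [0, 0, 0], [0, 0, 0], [0, 0, 0], [0, 0, 0], [0, 0, 0], [0, 0, 0], [0, 0, 0]], rotation=[[-5.6, 3.1, -1.5], [-5.6, 3.1, -1.5], [-5.6, 3.1, -1.5], [-5.6, 3.1, -1.5], [-5.6, 3.1, -1.5], [-5.6, 3.1, -1.5], [-5.6, 3.1, -1.5], [-5.6, 3.1, -1.5]])

```text
time: 14.65
ee_pos: [0.4177, 0.5146, 0.3688]
ee_rot: [0.028, -0.021, 0.998, -0.051]
ft_force: [-0.4, 0.1, -1.3]
gripper_width: 0.245
gripper_force: 0.0
```

>>> drive_tool(grip=[0.25, 0.25, 0.25, 0.25, 0.25, 0.25, 0.25, 0.25], linear=[[0, 0, 0], [0, 0, -0.04], [0, 0, -0.04], [0, 0, -0.04], [0, -0.04, -0.01], [0, -0.04, 0], [0, -0.04, 0], [0, -0.04, 0]], rotation=[[-5.6, 3.1, -1.5], [0, 0, 0], [0, 0, 0], [0, 0, 0], [0, 0, 0], [0, 0, 0], [0, 0, 0], [0, 0, 0]])

```text
time: 15.32
ee_pos: [0.4278, 0.3548, 0.5003]
ee_rot: [0.0, -0.034, 0.999, -0.006]
ft_force: [0.1, -0.0, 0.0]
gripper_width: 0.253
gripper_force: 0.0
```

>>> drive_tool(grip=[0.6, 0.6, 0.6, 0.6, 0.6, 0.6, 0.6, 0.6], linear=[[-0.01, -0.04, 0], [-0.01, -0.04, 0], [-0.01, -0.04, 0], [-0.01, -0.04, 0], [-0.01, -0.04, 0], [-0.01, -0.04, 0], [0, -0.02, 0], [0, 0, 0]], rotation=[[0, 0, 0], [0, 0, 0], [0, 0, 0], [0, 0, 0], [0, 0, 0], [0, 0, 0], [0, 0, 0], [0, 0, 0]])

```text
time: 15.98
ee_pos: [0.5056, 0.0978, 0.5032]
ee_rot: [-0.0, -0.032, 0.999, -0.007]
ft_force: [0.1, 0.4, -0.4]
gripper_width: 0.6
gripper_force: 0.0
```

Run:
```python
from h import *
Rd=np.c_[-EX,EY,[0,0,-1]]
s=state(); i=viewer.snapshot("wrist")[:,:,::-1]; cv2.imwrite("pics/w3.png",i)
cv2.imwrite("pics/w3a.png",cv2.resize(i,(768,576)))
delta(np.array([.60,.15,.35]),Rd,s)
```

```text
t 15.98 rotdeg [-0.78 -0.03 -0.39] lin now [-0.0975  0.0482  0.1525] lin after rot [-0.0978  0.0455  0.1532] F [ 0.1  0.4 -0.4] w 0.6 pos [0.5056 0.0978 0.5032] q [ 0.19  0.1   1.74 -0.01  1.31 -1.44]
```

View pics/w3a.png

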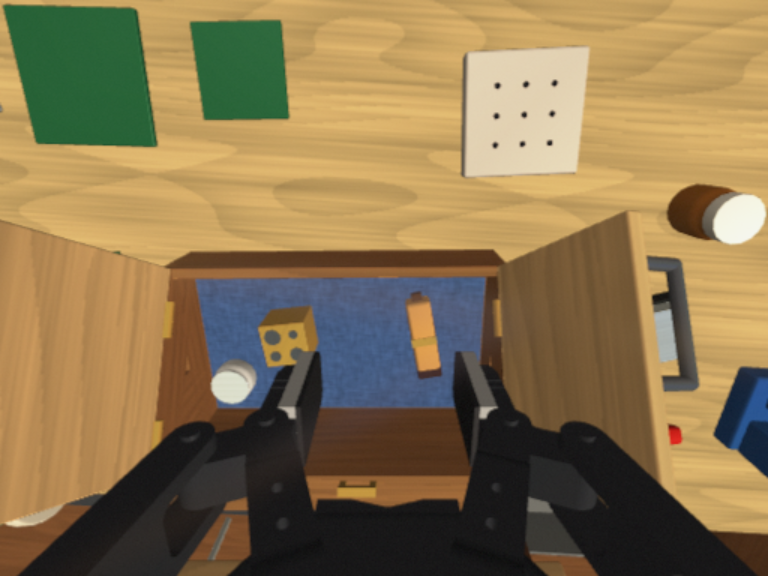

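The clamp is at full-picture (424,340), with its tail at (416,296) and leather jaw at (429,373). The large pad is at top left and both leaves are open.

Run:
```python
from h import *
s=state(); C=cam("wrist",s); i=cv2.imread("pics/w3.png"); h=cv2.cvtColor(i,cv2.COLOR_BGR2HSV)
x0,y0,x1,y1=262,190,305,255
m=cv2.bitwise_not(cv2.inRange(h[y0:y1,x0:x1],(95,60,0),(130,255,255)))
k,l,st,c=cv2.connectedComponentsWithStats(m); j=1+np.argmax(st[1:,4]); print(st[j],c[j]+[x0,y0])
w=cv2.inRange(h[y0:y1,x0:x1],(8,100,140),(30,255,255)); w[l!=j]=0
v,u=np.where(w>0); print(len(u),u.min()+x0,u.max()+x0,v.min()+y0,v.max()+y0)
P=np.array([onz(C,a+x0,b+y0,.049)[:2] for a,b in zip(u,v)],np.float32)
r=cv2.minAreaRect(P); print("wood top",r)
bx=cv2.boxPoints(r); print(bx)
print("band",onz(C,424/1.5,341/1.5,.049), "tail",onz(C,416/1.5,296/1.5,.037),"jaw",onz(C,429.5/1.5,370/1.5,.049))
```

```text
[  8   4  25  59 977] [281.78915046 223.10337769]
704 271 293 201 246
wood top ((0.6305847764015198, 0.1416710913181305), (0.08622996509075165, 0.02822192758321762), 14.354013442993164)
[[0.5853175  0.14465281]
 [0.592314   0.11731189]
 [0.67585206 0.13868937]
 [0.66885555 0.16603029]]
band [0.6357705  0.14379328 0.049     ] tail [0.58587162 0.13088214 0.037     ] jaw [0.67314171 0.15379313 0.049     ]
```

```bash
cat >> h.py <<'E'
def lean(yaw,deg):
    e=np.array([np.cos(yaw),np.sin(yaw),0]); return np.c_[-e,[-e[1],e[0],0],[0,0,-1]]@R.from_rotvec([0,-deg,0],degrees=True).as_matrix()
E
python3 - <<'E'
from h import *
Rt=lean(.25,15); G=np.array([.6208,.1395,.047]); p=G-Rt[:,2]*.155
delta(p,Rt); print(p)
E
```

```text
t 16.03 rotdeg [ -2.1  -15.05 -10.53] lin now [-0.0783  0.0289  0.306 ] lin after rot [0.0006 0.0102 0.3171] F [-0.   0.2 -0.3] w 0.599 pos [0.5055 0.0996 0.5031] q [ 0.2   0.1   1.74 -0.01  1.31 -1.44]
[0.58193019 0.12957491 0.1967185 ]
```

Rotate, then descend most of the way.

>>> drive_tool(grip=[0.7, 0.7, 0.7, 0.7, 0.7, 0.7, 0.7, 0.7], linear=[[0, 0, 0], [0, 0, 0], [0, 0, 0], [0, 0.005, 0.04], [0, 0.005, 0.04], [0, 0, 0.04], [0, 0, 0.04], [0, 0, 0.03]], rotation=[[-0.7, -5, -3.5], [-0.7, -5, -3.5], [-0.7, -5, -3.5], [0, 0, 0], [0, 0, 0], [0, 0, 0], [0, 0, 0], [0, 0, 0]])

```text
time: 16.7
ee_pos: [0.5498, 0.1249, 0.3167]
ee_rot: [0.128, -0.126, 0.984, 0.017]
ft_force: [0.5, 0.2, 0.1]
gripper_width: 0.703
gripper_force: 0.0
```

Run:
```python
from h import *
Rt=lean(.25,15); G=np.array([.6208,.1395,.047]); p=G-Rt[:,2]*.155
s=state(); C=cam("wrist",s); delta(p,Rt,s); i=viewer.snapshot("wrist")[:,:,::-1]; cv2.imwrite("pics/w4.png",i)
h=cv2.cvtColor(i,cv2.COLOR_BGR2HSV)
u,v=map(int,proj(C,[.6353,.1432,.049])); print(u,v)
x0,y0,x1,y1=max(u-50,0),max(v-90,0),u+50,v+60
m=cv2.bitwise_not(cv2.inRange(h[y0:y1,x0:x1],(95,60,0),(130,255,255)))
w=cv2.inRange(h[y0:y1,x0:x1],(5,100,140),(30,255,255))&m
k,l,st,c=cv2.connectedComponentsWithStats(w); j=1+np.argmax(st[1:,4]); print(st[j]+[x0,y0,0,0,0],c[j]+[x0,y0])
vv,uu=np.where(l==j); r=cv2.minAreaRect(np.array([onz(C,a+x0,b+y0,.049)[:2] for a,b in zip(uu,vv)],np.float32)); print(r)
```

```text
t 16.7 rotdeg [ 0.12 -0.17  0.21] lin now [-0.0005 -0.0036  0.1242] lin after rot [-1.000e-04 -3.400e-03  1.242e-01] F [0.5 0.2 0.1] w 0.703 pos [0.5498 0.1249 0.3167] q [ 0.22  0.31  1.94  0.02  0.64 -1.62]
255 201
[ 238  149   30   82 2238] [252.73637176 189.60589812]
((0.6269951462745667, 0.1384323537349701), (0.0944780558347702, 0.028596434742212296), 14.541502952575684)
```

>>> drive_tool(grip=[0.7, 0.7, 0.7, 0.7, 0.7, 0.7, 0.7], linear=[[0, -0.003, 0.03], [0, -0.002, 0.03], [0, 0, 0.03], [0, 0, 0.016], [0, 0, 0.01], [0, 0, 0.008], [0, 0, 0]], rotation=[[0, 0, 0], [0, 0, 0], [0, 0, 0], [0, 0, 0], [0, 0, 0], [0, 0, 0], [0, 0, 0]])

```text
time: 17.33
ee_pos: [0.5829, 0.1275, 0.1991]
ee_rot: [0.128, -0.125, 0.984, 0.017]
ft_force: [0.4, -0.9, 0.4]
gripper_width: 0.7
gripper_force: 0.0
```

>>> drive_tool(grip=[0.1, 0.1, 0.1, 0.1, 0.1, 0.1], linear=[[0, 0, 0], [0, 0, 0], [0, 0, 0], [0, 0, 0], [0, 0, 0], [0, 0, 0]], rotation=[[0, 0, 0], [0, 0, 0], [0, 0, 0], [0, 0, 0], [0, 0, 0], [0, 0, 0]], squeeze=30)

```text
time: 17.83
ee_pos: [0.5833, 0.1271, 0.2008]
ee_rot: [0.13, -0.125, 0.983, 0.017]
ft_force: [-2.8, 0.6, 8.2]
gripper_width: 0.324
gripper_force: 31.0
```

>>> drive_tool(grip=[0.1, 0.1, 0.1, 0.1, 0.1, 0.1, 0.1, 0.1], linear=[[-0.0026, 0, -0.0097], [-0.0052, 0, -0.0193], [-0.0078, 0, -0.029], [-0.0078, 0, -0.029], [-0.0078, 0, -0.029], [-0.0078, 0, -0.029], [0, 0, 0], [0, 0, 0]], rotation=[[0, 0, 0], [0, 0, 0], [0, 0, 0], [0, 0, 0], [0, 0, 0], [0, 0, 0], [0, 0, 0], [0, 0, 0]])

```text
time: 18.5
ee_pos: [0.5837, 0.127, 0.3525]
ee_rot: [0.131, -0.125, 0.983, 0.017]
ft_force: [0.5, -0.0, -1.5]
gripper_width: 0.321
gripper_force: 30.0
```

Run:
```python
from h import *
s=state(); print("up/e/left in tool",(rq(s["ee_rot"]).as_matrix().T).round(3).tolist())
# pad grasp target: clamp centre at pad centre, clamp lying across? keep yaw; underside z .008
for yaw in(.25,.04):
    Rt=lean(yaw,15); e=np.array([np.cos(yaw),np.sin(yaw),0]); G=np.array([.3805,-.2335,0])-e*.015+np.array([0,0,.008+.024])
    p=G-Rt[:,2]*.155; print(p.round(3)); delta(p,Rt,s)
i=viewer.snapshot("wrist")[:,:,::-1]; cv2.imwrite("pics/w5.png",i)
```

```text
up/e/left in tool [[-0.934, -0.242, -0.262], [-0.25, 0.968, 0.0], [0.254, 0.066, -0.965]]
[ 0.327 -0.247  0.182]
t 18.5 rotdeg [0.05 0.18 0.17] lin now [ 0.3749 -0.298   0.0752] lin after rot [ 0.3738 -0.299   0.0766] F [ 0.5 -0.  -1.5] w 0.321 pos [0.5837 0.127  0.3525] q [ 0.21  0.31  1.84  0.02  0.73 -1.63]
[ 0.325 -0.236  0.182]
t 18.5 rotdeg [ 3.19  0.18 11.78] lin now [ 0.3737 -0.2865  0.0755] lin after rot [ 0.3075 -0.3521  0.0944] F [ 0.5 -0.  -1.5] w 0.321 pos [0.5837 0.127  0.3525] q [ 0.21  0.31  1.84  0.02  0.73 -1.63]
```

View pics/w5.png

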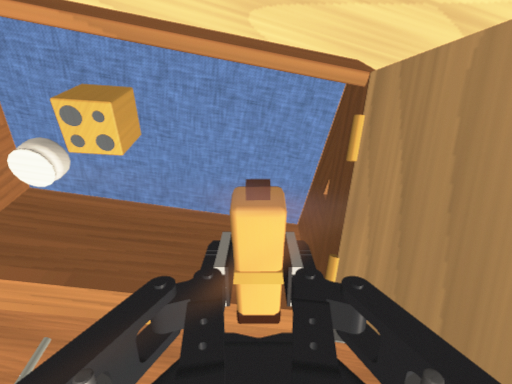

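The clamp is held squarely, with its band at (258,277) and tail at (258,188). I'll back out over the front of the case.

>>> drive_tool(grip=[0.1, 0.1, 0.1, 0.1, 0.1, 0.1, 0.1, 0.1], linear=[[0.02, 0, -0.0054], [0.034, 0, -0.0092], [0.034, 0, -0.0092], [0.034, 0, -0.0092], [0.034, 0, -0.0092], [0.034, 0, -0.0092], [0.034, 0, -0.0092], [0.02, 0, -0.0054]], rotation=[[0, 0, 0], [0, 0, 0], [0, 0, 0], [0, 0, 0], [0, 0, 0], [0, 0, 0], [0, 0, 0], [0, 0, 0]])

```text
time: 19.22
ee_pos: [0.3344, 0.0628, 0.3485]
ee_rot: [0.126, -0.125, 0.984, 0.016]
ft_force: [0.6, -0.3, -1.0]
gripper_width: 0.317
gripper_force: 30.0
```

>>> drive_tool(grip=[0.1, 0.1, 0.1, 0.1, 0.1, 0.1, 0.1, 0.1], linear=[[0, 0, 0], [0, 0, 0], [0, -0.03, 0], [0, -0.038, 0], [0, -0.038, 0], [0, -0.038, 0], [0, -0.038, 0], [0, -0.038, 0]], rotation=[[1.6, 0.1, 5.9], [1.6, 0.1, 5.9], [0, 0, 0], [0, 0, 0], [0, 0, 0], [0, 0, 0], [0, 0, 0], [0, 0, 0]])

```text
time: 19.88
ee_pos: [0.3462, -0.1577, 0.3498]
ee_rot: [0.127, -0.02, 0.992, 0.003]
ft_force: [0.6, 0.3, 0.1]
gripper_width: 0.316
gripper_force: 30.0
```

Run:
```python
from h import *
s=state(); C=cam("wrist",s); i=viewer.snapshot("wrist")[:,:,::-1]; cv2.imwrite("pics/w6.png",i)
M=rq(s["ee_rot"]).as_matrix(); yaw=np.arctan2(-M[1,0],-M[0,0]); print("yaw",yaw)
zt=s["ee_pos"][2]-.2008+.049
b=onz(C,258,277,zt); t=onz(C,258,322,zt); print("clamp centre",b,"rel",b-s["ee_pos"])
rel=b-s["ee_pos"]; p=np.array([.3805-rel[0],-.2335-rel[1],.1845]); Rt=lean(.04,15); delta(p,Rt,s)
```

```text
yaw 0.03968773642544051
clamp centre [ 0.40068396 -0.15650288  0.19804327] rel [ 0.05446141  0.00119454 -0.1518    ]
t 19.88 rotdeg [-0.   -0.37 -0.02] lin now [ 0.0642 -0.0761  0.1541] lin after rot [ 0.0652 -0.0761  0.1537] F [0.6 0.3 0.1] w 0.316 pos [ 0.3462 -0.1577  0.3498] q [-0.49 -0.02  2.25  0.2   0.7  -2.24]
```

>>> drive_tool(grip=[0.1, 0.1, 0.1, 0.1, 0.1, 0.1, 0.1, 0.1], linear=[[0.01, -0.038, -0.0025], [0.0095, -0.038, -0.0025], [0.0078, 0, 0.029], [0.0078, 0, 0.029], [0.0078, 0, 0.029], [0.0078, 0, 0.029], [0.0052, 0, 0.0193], [0, 0, 0]], rotation=[[0, -0.4, 0], [0, 0, 0], [0, 0, 0], [0, 0, 0], [0, 0, 0], [0, 0, 0], [0, 0, 0], [0, 0, 0]])

```text
time: 20.6
ee_pos: [0.3284, -0.2315, 0.2066]
ee_rot: [0.128, -0.019, 0.992, 0.005]
ft_force: [-1.7, 1.1, -1.3]
gripper_width: 0.326
gripper_force: 30.2
```

Run:
```python
from h import *
s=state(); C=cam("wrist",s); i=viewer.snapshot("wrist")[:,:,::-1]; cv2.imwrite("pics/w7.png",i)
delta(np.array([.326,-.2347,.1845]),lean(.04,15),s)
S=viewer.snapshot("scene")[:,:,::-1][130:180,260:330]
cv2.imwrite("pics/m3.png",np.hstack([i,cv2.copyMakeBorder(cv2.resize(S,(280,200),interpolation=2),0,184,0,0,0)]))
```

```text
t 20.6 rotdeg [ 0.26 -0.28 -0.1 ] lin now [ 0.0081 -0.0033  0.0207] lin after rot [ 0.0082 -0.0031  0.0207] F [-1.7  1.1 -1.3] w 0.326 pos [ 0.3284 -0.2315  0.2066] q [-0.69  0.33  2.31  0.52  0.36 -2.78]
```

View pics/m3.png

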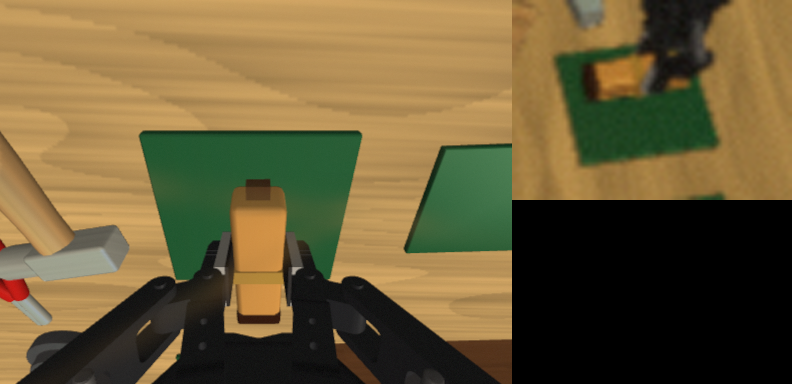

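Run:
```python
from h import *
s=state(); C=cam("wrist",s); zt=s["ee_pos"][2]-.2008+.049
print("pad robot edge",onz(C,140,132,.008),onz(C,361,132,.008),"case edge",onz(C,175,278,.008),onz(C,332,278,.008))
print("band",onz(C,258,277,zt),"jaw",onz(C,258,319,zt),"tail",onz(C,258,180,zt-.012))
```

```text
pad robot edge [ 0.3215564 -0.3021963  0.008    ] [ 0.31647698 -0.17349856  0.008     ] case edge [ 0.4531471  -0.29887508  0.008     ] [ 0.44804903 -0.16515579  0.008     ]
band [ 0.38548519 -0.23092726  0.05792242] jaw [ 0.42789112 -0.22922154  0.05792242] tail [ 0.3280045  -0.2332187   0.04592242]
```

>>> drive_tool(grip=[0.1, 0.1, 0.1, 0.1, 0.1, 0.1], linear=[[0.002, -0.003, 0.0077], [0.0016, 0, 0.0058], [0.001, 0, 0.0039], [0.0005, 0, 0.0019], [0.0003, 0, 0.001], [0, 0, 0]], rotation=[[0.2, -0.3, 0], [0, 0, 0], [0, 0, 0], [0, 0, 0], [0, 0, 0], [0, 0, 0]])

```text
time: 21.2
ee_pos: [0.3309, -0.2361, 0.19]
ee_rot: [0.134, -0.02, 0.991, 0.0]
ft_force: [-0.4, 0.1, -1.4]
gripper_width: 0.318
gripper_force: 30.3
```

Run:
```python
from h import *
delta(np.array([.331,-.236,.1845]),lean(.04,15))
```

```text
t 21.2 rotdeg [-0.27  0.45  0.02] lin now [0.0013 0.0001 0.0053] lin after rot [0.0013 0.0001 0.0054] F [-0.4  0.1 -1.4] w 0.318 pos [ 0.3309 -0.2361  0.19  ] q [-0.7   0.37  2.31  0.63  0.3  -2.89]
```

>>> drive_tool(grip=[0.1, 0.1, 0.1, 0.1], linear=[[0.0005, 0, 0.002], [0.0004, 0, 0.0015], [0.0003, 0, 0.001], [0, 0, 0]], rotation=[[0, 0.2, 0], [0, 0.2, 0], [0, 0, 0], [0, 0, 0]])

```text
time: 21.53
ee_pos: [0.3307, -0.236, 0.1847]
ee_rot: [0.131, -0.02, 0.991, 0.0]
ft_force: [-0.2, 0.3, -1.8]
gripper_width: 0.317
gripper_force: 30.3
```

Run:
```python
from h import *
delta(np.array([.331,-.236,.1845]),lean(.04,15))
```

```text
t 21.53 rotdeg [-0.25  0.    0.01] lin now [-0.0002  0.      0.0003] lin after rot [-0.0002  0.      0.0003] F [-0.2  0.3 -1.8] w 0.317 pos [ 0.3307 -0.236   0.1847] q [-0.69  0.39  2.31  0.63  0.3  -2.89]
```

>>> drive_tool(grip=[0.1, 0.1], linear=[[0.0003, 0, 0.001], [0, 0, 0]], rotation=[[0, 0, 0], [0, 0, 0]])

```text
time: 21.7
ee_pos: [0.3307, -0.2361, 0.1839]
ee_rot: [0.131, -0.02, 0.991, 0.0]
ft_force: [-0.2, 0.1, 2.0]
gripper_width: 0.319
gripper_force: 30.5
```

>>> drive_tool(grip=[0.1, 0.1], linear=[[0.0003, 0, 0.001], [0, 0, 0]], rotation=[[0, 0, 0], [0, 0, 0]])

```text
time: 21.87
ee_pos: [0.3307, -0.2361, 0.1835]
ee_rot: [0.131, -0.02, 0.991, 0.0]
ft_force: [-5.6, 2.2, 18.3]
gripper_width: 0.323
gripper_force: 33.1
```

>>> drive_tool(grip=[0.3, 0.36, 0.45, 0.55, 0.6, 0.6, 0.6, 0.6], linear=[[-0.0002, 0, -0.0008], [0, 0, 0], [0, 0, 0], [0, 0, 0], [0, 0, 0], [-0.0026, 0, -0.0097], [-0.0052, 0, -0.02], [-0.0078, 0, -0.029]], rotation=[[0, 0, 0], [0, 0, 0], [0, 0, 0], [0, 0, 0], [0, 0, 0], [0, 0, 0], [0, 0, 0], [0, 0, 0]])

```text
time: 22.53
ee_pos: [0.3297, -0.2353, 0.2433]
ee_rot: [0.129, -0.019, 0.992, 0.002]
ft_force: [1.2, 0.6, 0.1]
gripper_width: 0.603
gripper_force: 0.0
```

>>> drive_tool(grip=[0.6, 0.6, 0.6, 0.6, 0.6], linear=[[-0.0078, 0, -0.029], [-0.0078, 0, -0.029], [-0.0078, 0, -0.029], [-0.0078, 0, -0.029], [0, 0, 0]], rotation=[[0, 0, 0], [0, 0, 0], [0, 0, 0], [0, 0, 0], [0, 0, 0]])

```text
time: 22.95
ee_pos: [0.3318, -0.2363, 0.3696]
ee_rot: [0.134, -0.02, 0.991, -0.002]
ft_force: [1.8, -1.2, 0.2]
gripper_width: 0.601
gripper_force: 0.0
```

Run:
```python
from h import *
s=state(); print(s["joint_pos"].round(2),s["ee_pos"],s["time"])
i=viewer.snapshot("wrist")[:,:,::-1]; S=viewer.snapshot("scene")[:,:,::-1][90:310,130:340]
cv2.imwrite("pics/m4.png",np.hstack([cv2.resize(i,(400,300)),cv2.resize(S,(400,419),interpolation=2)[:300]]) if 0 else np.hstack([cv2.copyMakeBorder(cv2.resize(i,(400,300)),0,119,0,0,0),cv2.resize(S,(400,419),interpolation=2)]))
```

```text
[-0.69 -0.    2.18  0.25  0.77 -2.46] [ 0.33184365 -0.23631572  0.36955352] 22.95
```

View pics/m4.png

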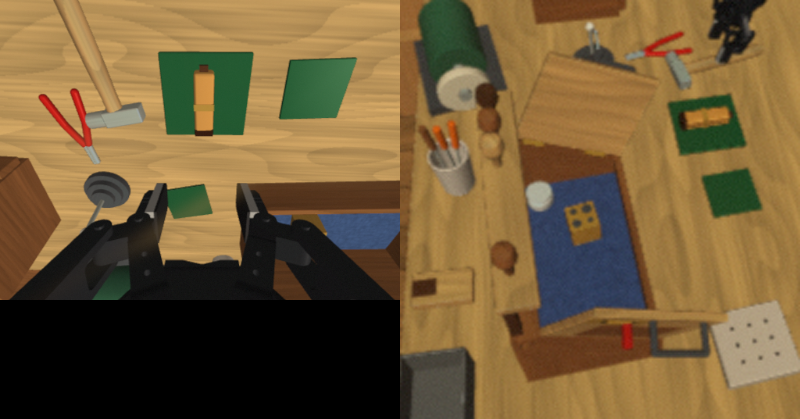

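Run:
```python
from h import *
s=state(); C=cam("wrist",s); i=viewer.snapshot("wrist")[:,:,::-1].copy()
h=cv2.cvtColor(i,cv2.COLOR_BGR2HSV)
g=cv2.inRange(h,(50,90,30),(90,255,160))[40:185,190:335]
v,u=np.where(g); cs=cv2.minAreaRect(np.array([onz(C,a+190,b+40,.008)[:2] for a,b in zip(u,v)],np.float32)); print("pad",cs)
cl=cv2.inRange(h,(0,40,10),(25,255,255))[70:182,235:285]; k,l,st,c=cv2.connectedComponentsWithStats(cl); j=1+np.argmax(st[1:,4]); print(st[j]+[235,70,0,0,0])
x,y,w,hh,_=st[j]+[235,70,0,0,0]; print("jaw top end",onz(C,x+w/2,y+hh,.032),"tail",onz(C,x+w/2,y,.020),"sides",onz(C,x,y+hh/2,.032),onz(C,x+w,y+hh/2,.032))
```

```text
pad ((0.3804565966129303, -0.23382219672203064), (0.1284656673669815, 0.12783817946910858), 2.336026191711426)
[ 235   87   50   95 2457]
jaw top end [ 0.43992294 -0.23176718  0.032     ] tail [ 0.33048778 -0.2365632   0.02      ] sides [ 0.37904467 -0.26195444  0.032     ] [ 0.3767196  -0.20704815  0.032     ]
```

The clamp lies flat on the pad, about x 0.33 to 0.43 against the pad's 0.316 to 0.445. Both leaves stand open, the bolt is drawn and the other things look undisturbed.

```bash
python3 -c "
from plant import job
print(job.job_done())"
```

```text
the job is handed in; nothing more can be done
None
```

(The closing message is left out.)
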